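Set the idler block and hold the tensioner compressed

ROBOT

A 6-joint arm with a two-finger parallel gripper is mounted at the origin on the work surface. World frame = base frame: x ahead of the robot, y to its left, z up, the work surface at z = 0. Lengths are in mm, angles in degrees, forces in N, time in s.
With the tool pointing down it reaches from about 300 to 850 mm from the base axis. Payload 4.2 kg.
Tool frame: the origin (TCP) lies midway between the tips of the shut fingers; the grasp point (between the pads) lies 19 mm behind it; z points along the fingers, y is the line along which they close (so a half turn about z gives the same grasp; the last joint's range is limited). The gripper opens to 91 mm and grips with 3 to 60 N. Pads are 32 mm wide; open, the fingers measure 118 mm over their backs; the gripper's body (76 mm by 178 mm) begins 60 mm behind the grasp point.
Start: joints at [63.942, 18.312, 89.639, -0, 72.044, -1.146], TCP at [242.211, 521.514, 213.976] pointing down, gripper open.
Joint ranges: [-177.97, 177.97], [-48.28, 115.42], [12.27, 149.76], [-77.06, 257.06], [2.81, 150.46], [-146.56, 146.56]. Speed limits (degrees/s): [147.25, 147.25, 180, 180, 180, 180].

INTERFACE

Orientations are given as [roll, pitch, yaw] about the fixed x, y, z axes, in that order (R = Rz(yaw) Ry(pitch) Rx(roll)).
In Python, from workcell import env gives the robot as it stands.
- The arm moves only by the shell command python3 -m jog 'ROWS' [FORCE]. ROWS is a JSON object of lists of equal length, an entry for each row: "jaw": the finger opening in mm, from 0 to 91.2; "slide": the shift along the tool's x, y, z in units of 30 mm (1.0 is 30 mm), a list of three; "spin": the turn about the tool's z in units of 8 degrees (1.0 is 8 degrees). In form: {"jaw": [jaw, ...], "slide": [[dx, dy, dz], ...], "spin": [spin, ...]}. A call has 1 to 10 rows; each row shifts and turns the commanded pose from where the row before left it, along the tool's axes as they then stand; what a row does not reach is not made up. A row lasts 1/10 s, in which the tool goes at most 50 mm and 8.59 degrees, less where a joint would pass 70% of its speed; a pose out of reach is approached as far as the arm can. A call is refused whole if a number of a shift passes 1 or a number of a turn 1, either way. A call with a gripper value outside its range is refused whole. The fingers move at their own pace and stop on an object; FORCE is the grip in N (left out, the last holds). Time passes only in rows, so rows that do not move let the fingers close. It gives the time, the measured TCP pose, the force, the opening and the grip force at its end, in the units of the state.
- env.state(): the state, without advancing time (a new reading comes with each control period).
- env.grab_frame(name): name is "side" or "top" or "wrist"; returns the picture (420x560x3 uint8, red, green, blue); there is no depth.
- env.camera_model(name): a dict with "fx", "fy", "cx", "cy" (pixels), "camera_from_world" (4x4, takes a point from world to camera coordinates). Camera axes: x right, y up, looking along -z (the intrinsics and any distortion apply to the point x, -y, -z); pixel columns grow to the right and rows downward; lengths in mm; the calibration is good to about 2 mm. A picture is of the moment at which its call begins: read the wrist's pose just before it. camera_model takes no time and is no camera call; for the wrist camera it gives the pose at the moment of the call.
- env.job_done(): hands the job in; it is judged then, once.
The state is a dict: "time_s": time; "qpos": joint angles; "qvel": joint speeds; "effort": joint torques, N m; "ee_pos": TCP position; "ee_rot": TCP orientation; "force": force on the tool from outside, world axes, zero at the start; "torque": the same for the moment, N m; "gripper_width": finger opening in mm; "gripper_force": force on a finger pad.
Only numpy, scipy, OpenCV 4.12 (cv2) and the standard library are available. Lean on these libraries where they do the work, as an engineer would, in place of code of your own. Each camera call takes 0.05 s, during which the arm holds its last target. There are 200 camera calls.

TASK

Put the tabbed idler block into the pocket of the tensioner jig, right way up and fully down with its tab in the pocket's slot, and let go of it. Then push the sprung tensioner arm back towards the block until it is past the pawl's click, and finish while still holding the arm there with the gripper: it springs back if released. Leave the other things on the bench where they are and keep the bottle standing.

Things in the scene. Friction and masses are not known exactly. Their poses are not given: they have to be found in the camera images.
- jig: Fixed steel base plate, 180 (x) x 325 (y) x 10 mm. Origin on the bench surface, z up; the plate spans x -95 to +85, y -150 to +175 mm from it. It carries the aluminium pocket, the arm's hinge and, beyond the hinge on the +y side, the pawl slider in its guide (up to 46 mm high, x -34 to -6, y 127 to 173).
- pocket (a point): Centre of the pocket's inner floor, 14 mm above the bench; axes as the jig's. Pocket inside 37 mm (jig x) x 53 mm (jig y), walls 5 mm thick and 14 mm high above this floor. The wall at its jig +y end has a 16 mm wide open slot for the tab.
- slot (a point): The place of the tab's centre when the block is home: on the pocket floor level, 32 mm along jig +y from pocket.
- block: The idler block, loose, bare aluminium, 50 (x) x 34 (y) x 42 mm tall, about 0.2 kg, with a tab at the foot of its +x end: 14 mm long, 12 wide, 16 high. Origin at the centre of the 50 x 34 underside, z up; it starts upright at any yaw. Home: origin at pocket, its x axis along jig +y. It then stands 28 mm out of the pocket walls.
- tab (a point): On the idler block: centre of the tab's underside, 32 mm along block +x from its origin.
- tensioner (a joint): Tensioner arm angle, rad: 0 at rest, grows as the arm is pushed back (anticlockwise from above). A spring returns it to 0: about 3 N at the roller at rest, 7 N at 0.55. The tooth meets the pawl near 0.12, tops it at 0.27 (up to about 3 N more) and is past the click by 0.40; the pawl does not keep the arm back. The arm meets the home block at about 0.58; bare end stop 0.75.
- roller (a point): Centre of the top of the white upright roller on the arm's free end, 84 mm above the bench: 20 mm diameter, fixed on the arm, standing 36 mm above it (arm bar 20 mm wide, 32 to 48 mm above the bench), 190 mm from the hinge axis. At joint value a it is at jig x = -20 + 190 sin(a - 0.3), y = 60 - 190 cos(a - 0.3) mm. May be gripped from above or pushed.
- pawl (a joint): Pawl slider's displacement, m: 0 when its nose is out fully, up to about 0.0025 while the tooth passes under it.
- plain: Bystander: bare aluminium block 50 x 34 x 42 mm without a tab; origin at the centre of the underside.
- anvil: Bystander: steel anvil, 48 mm disc foot with a 24 mm stub, 32 mm tall; origin at the centre of the underside.
- wheel: Bystander: pale toothed plastic wheel with hub, 86 mm across, 30 mm tall; origin at the centre of the underside.
- tee: Bystander: flat black anchor-shaped part, about 70 x 60 x 6 mm; origin under its wide bar.
- driver: Bystander: screwdriver lying on the bench, grey handle; origin under the tool.
- oil: Bystander: small white closed bottle, 44 mm diameter, 110 mm tall; origin at the centre of the underside.
- hinge (a point): Top of the arm's vertical hinge pin, at jig x -20, y +60 mm, 58 mm above the bench. The arm extends from here towards jig -y; pushing it back swings its free end towards jig +x, towards the pocket.
Mind the look-alikes: they are no part of the job. Leave any black or blue look-alike of the block alone.

How it is judged (in metres and radians):
On the way, in this order (a step that is already met when the one before it is completed fails the run):
1. the tabbed block is home in the pocket, tab in the slot, and let go (distance between block and pocket below 0.006 m and z of block in the frame of pocket below 0.003 m and angle between block's own z axis and vertical below 0.08 rad and horizontal distance between tab and slot below 0.006 m and contact force between the fingers and block below 0.1 N), for 0.2 s.
2. the fingers push the arm back past the pawl's click, with the block home (all of step 1 and value of joint tensioner above 0.4 rad and velocity of joint tensioner between -0.15 and 0.15 rad/s and contact force between the fingers and tensioner above 1.5 N), for 0.2 s.
At the end, for the whole second after the job is handed in: The idler block is home in the pocket (origin within 6 mm of the pocket's floor centre, less than 3 mm above the floor, upright within 0.08 rad, tab within 6 mm of the slot), the gripper is not on the block, and the fingers hold the arm at rest at a joint value above 0.40 with more than 1.5 N (all of step 2); the arm keeps its last pose, push and grip.
It fails at once if another thing on the bench is shifted by more than 30 mm (distance of any of plain, anvil, wheel, tee, driver, oil from where it was at the start of the episode above 0.03 m).
It fails at once if the bottle is knocked over (angle between oil's own z axis and vertical above 0.6 rad).
It also fails if it takes over 51 s, if anything falls off the work surface, if the arm or the gripper's body presses on something with over 40 N, if the wrist force passes 120 N, or if a joint passes its speed limit or range.

## Working session

There is one attempt and no reset: what is moved stays moved. The work goes in short steps, Python scripts to look and compute and a shell command to move; the robot and the scene stay as the last step left them, time stands still between calls to the robot, and variables do not carry over. Pictures are saved under pics/ and viewed, at most 10 in all, crops included, and the job is handed in when it is done.

```bash
mkdir -p pics; cat > h.py <<'E'
import numpy as np, cv2, json
from workcell import env
def cam(n): 
    c=env.camera_model(n); return c
def pix2w(c,u,v,z):
    T=np.array(c["camera_from_world"],float); R=T[:3,:3]; t=T[:3,3]
    d=np.array([(u-c["cx"])/c["fx"],-(v-c["cy"])/c["fy"],-1.0])
    if "dist" in c: pass
    o=-R.T@t; d=R.T@d; s=(z-o[2])/d[2]; return o+s*d
def w2pix(c,p):
    T=np.array(c["camera_from_world"],float); q=T[:3,:3]@np.array(p,float)+T[:3,3]
    return np.array([c["cx"]+c["fx"]*q[0]/-q[2], c["cy"]-c["fy"]*q[1]/-q[2]])
def grab(n,f):
    c=cam(n); im=env.grab_frame(n); cv2.imwrite(f"pics/{f}.png",im[:,:,::-1]); json.dump({k:np.array(v).tolist() for k,v in c.items()},open(f"pics/{f}.json","w")); return im,c
E
python3 - <<'E'
from h import *
a,c=grab("top","top0");b,d=grab("side","side0")
print(c);print(d);s=env.state();print(s["time_s"],s["ee_pos"],s["ee_rot"])
E
```

```text
{'fx': 528.9097218896597, 'fy': 528.9097218896597, 'cx': 286.5320911245134, 'cy': 203.9050024412979, 'camera_from_world': array([[ 2.24356906e-02, -9.99744766e-01, -2.65386795e-03,
        -6.50837098e+01],
       [ 9.95840302e-01,  2.21134291e-02,  8.83916846e-02,
        -5.67643144e+02],
       [-8.83104379e-02, -4.62595715e-03,  9.96082259e-01,
        -1.20389832e+03],
       [ 0.00000000e+00,  0.00000000e+00,  0.00000000e+00,
         1.00000000e+00]])}
{'fx': 436.96151447299957, 'fy': 436.96151447299957, 'cx': 277.7124670906931, 'cy': 211.48646173806787, 'camera_from_world': array([[ 9.00224903e-01, -4.35408189e-01, -3.85122946e-03,
        -5.30820722e+02],
       [ 3.39247914e-01,  6.95810015e-01,  6.33055507e-01,
        -2.06373064e+02],
       [-2.72957828e-01, -5.71198854e-01,  7.74096824e-01,
        -1.06393433e+03],
       [ 0.00000000e+00,  0.00000000e+00,  0.00000000e+00,
         1.00000000e+00]])}
0.1 [242.00891046 521.09463997 213.1975684 ] [-1.79907677e+02 -1.53842686e-04  1.55089789e+02]
```

View pics/top0.png

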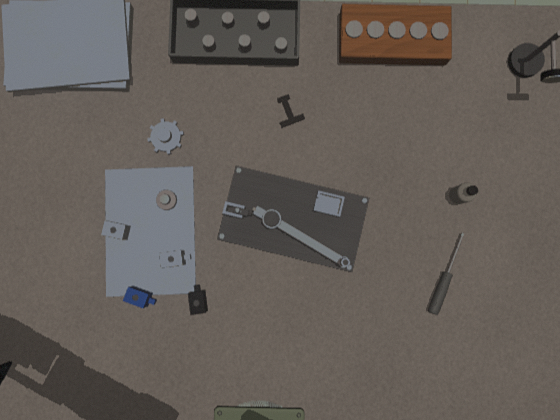

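View pics/side0.png

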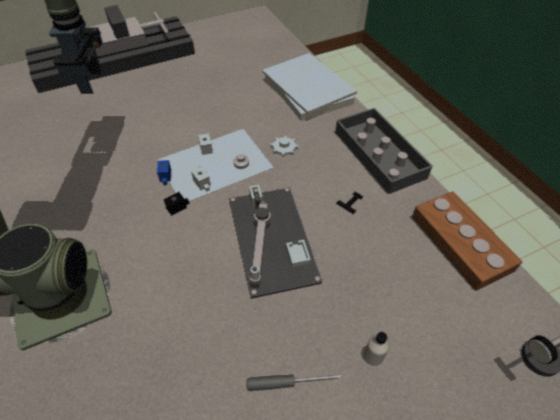

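The top view shows these block candidates:
- (115,230): bare, with no visible tab.
- (172,259): bare, with a tab at about (187,257).
- (138,297): blue look-alike.
- (198,300): black look-alike.

(172,259) fits the description, being bare aluminium with a tab. The jig is around (293,219), with the pocket at (329,204), the hinge at (272,218) and the roller at (345,262). I'll confirm in an enlarged crop.

```bash
python3 - <<'E'
import cv2,numpy as np
i=cv2.imread("pics/top0.png")
a=cv2.resize(i[210:290,98:208],None,fx=6,fy=6,interpolation=cv2.INTER_CUBIC)
a=cv2.convertScaleAbs(a,alpha=1.1)
b=cv2.resize(i[160:275,214:374],None,fx=5,fy=5,interpolation=cv2.INTER_CUBIC);b=cv2.convertScaleAbs(b,alpha=1.8)
cv2.imwrite("pics/ca.png",a);cv2.imwrite("pics/cb.png",b)
E
```

```text
(no output)
```

View pics/ca.png

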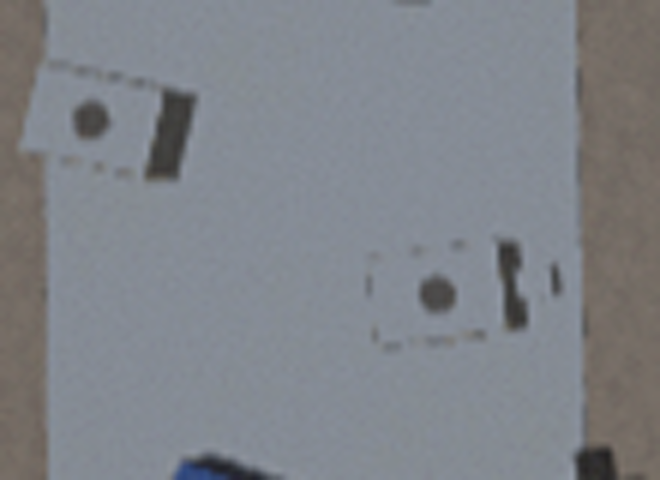

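View pics/cb.png

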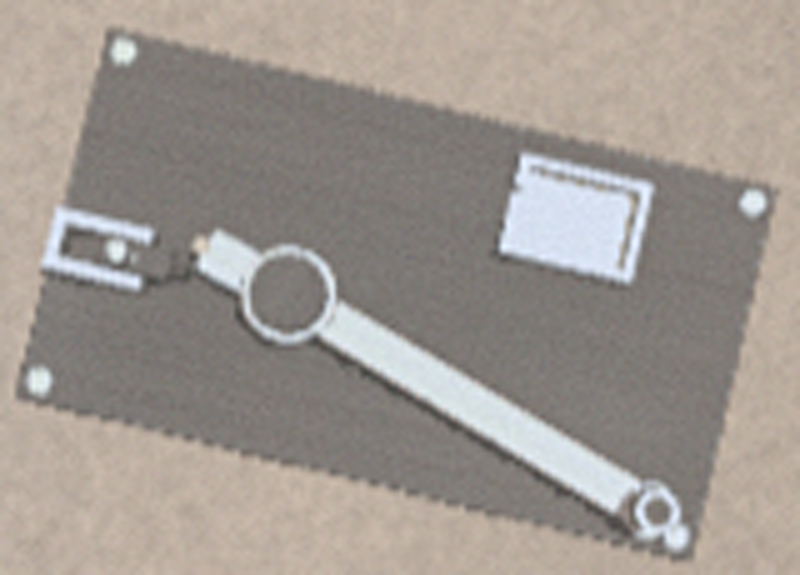

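The crop confirms the bare block with its hole at crop (437,294) has a tab at its right end, reaching about (560,280). The other bare block, at (90,118), only has a shadow and no tab. The jig crop shows plate corners at (108,30), (777,187), (690,560) and (18,398). The pocket's slot faces left (jig +y).

```bash
cat > fit.py <<'E'
from h import *
c=json.load(open("pics/top0.json"))
B=lambda x,y:((x+.5)/5-.5+214,(y+.5)/5-.5+160)
A=lambda x,y:((x+.5)/6-.5+98,(y+.5)/6-.5+210)
def rigid(L,W):
    L=np.array(L,float);W=np.array(W)[:,:2];l=L-L.mean(0);w=W-W.mean(0)
    t=np.arctan2((l[:,0]*w[:,1]-l[:,1]*w[:,0]).sum(),(l*w).sum());R=np.array([[np.cos(t),-np.sin(t)],[np.sin(t),np.cos(t)]])
    o=W.mean(0)-R@L.mean(0);return t,R,o,np.linalg.norm((R@L.T).T+o-W,axis=1)
if __name__=="__main__":
    P=[(108,30),(777,187),(690,560),(18,398)];L=[(85,175),(85,-150),(-95,-150),(-95,175)]
    t,R,o,e=rigid(L,[pix2w(c,*B(*p),10) for p in P]);print("jig",np.degrees(t),o,e)
    # checks: pocket outer top corners z=28, roller z=84
    q=[pix2w(c,*B(*p),28) for p in [(522,155),(653,183),(630,282),(500,250)]];print("pocket c",np.mean(q,0),np.degrees(np.arctan2(*(q[0]-q[1])[[1,0]])))
    for a,n in((0,'roller'),):print(n,R@[-20+190*np.sin(a-.3),60-190*np.cos(a-.3)]+o)
    print("roller obs",pix2w(c,*B(657,507),84),"hinge obs",pix2w(c,*B(289,293),58),"hinge",R@[-20,60]+o)
    q=[pix2w(c,*A(*p),42) for p in [(502,240),(512,330),(380,347),(370,256)]]
    t,R,o,e=rigid([(25,17),(25,-17),(-25,-17),(-25,17)],q);print("block",np.degrees(t),o,e,"hole",pix2w(c,*A(437,294),42))
E
python3 fit.py
```

```text
jig -12.141553661022686 [539.52081126 -81.76412001] [0.82527177 0.29845144 1.43529931 1.407112  ]
pocket c [ 572.78320847 -150.42033222   28.        ] 79.11663922204478
roller [ 439.51760973 -184.5436963 ]
roller obs [ 441.07095212 -183.50438422   84.        ] hinge obs [532.91046268 -19.15179594  58.        ] hinge [532.58785077 -18.89970989]
block -81.50692310918303 [437.25500451 206.95480363] [0.10657211 0.2342198  0.23944103 0.39757884] hole [436.91660203 208.4591276   42.        ]
```

```bash
python3 -m jog '{"jaw":[75,75,75,75,75],"slide":[[0,0,0],[0,0,0],[0,0,0],[0,0,0],[0,0,0]],"spin":[-0.85,-0.85,-0.85,-0.85,-0.79]}' 25
python3 -m jog '{"jaw":[75,75,75,75,75,75,75,75,75,75],"slide":[[-0.41,-0.94,0],[-0.41,-0.94,0],[-0.41,-0.94,0],[-0.41,-0.94,0],[-0.41,-0.94,0],[-0.41,-0.94,0],[-0.41,-0.94,0],[-0.41,-0.94,0],[-0.41,-0.94,0],[-0.41,-0.94,0]],"spin":[0,0,0,0,0,0,0,0,0,0]}'
python3 -m jog '{"jaw":[75,75,75,75],"slide":[[-0.41,-0.94,0],[-0.41,-0.94,0],[0,0,0],[0,0,0]],"spin":[0,0,0,0]}'
cat > go.py <<'E'
import sys; from h import *
# target x y z yaw -> slide units in tool axes (at current pose), spin units
def go(x,y,z,yaw):
    s=env.state(); from scipy.spatial.transform import Rotation as Ro
    R=Ro.from_euler('xyz',s["ee_rot"],degrees=True).as_matrix()
    print("slide",(R.T@(np.array([x,y,z])-s["ee_pos"])/30).round(3),"spin",round(-((yaw-s["ee_rot"][2]+180)%360-180)/8,3),"at",s["ee_pos"].round(1),s["ee_rot"].round(2),"t",s["time_s"],"F",s["force"].round(1))
if __name__=="__main__": go(*map(float,sys.argv[1:]))
E
python3 go.py 437.2 207.5 60 188.5
python3 - <<'E'
from h import *
i,c=grab("wrist","w1"); print(w2pix(c,[437.2,207.5,42]))
E
```

```text
time_s: 0.6
ee_pos: [242.1, 521.2, 213.5]
ee_rot: [-180.0, -0.0, -171.1]
force: [-0.4, 0.1, -0.8]
gripper_width: 75.1
gripper_force: 0.0
time_s: 1.6
ee_pos: [406.3, 259.9, 213.6]
ee_rot: [-180.0, -0.0, -171.4]
force: [0.9, -0.8, 0.1]
gripper_width: 75.2
gripper_force: 0.0
time_s: 2.0
ee_pos: [438.7, 208.7, 213.6]
ee_rot: [180.0, -0.1, -171.5]
force: [0.0, 0.2, -0.6]
gripper_width: 75.1
gripper_force: 0.0
slide [ 0.049 -0.034  5.121] spin 0.002 at [438.7 208.7 213.6] [ 1.7998e+02 -5.0000e-02 -1.7148e+02] t 2.0 F [ 0.   0.2 -0.6]
[272.36626772 189.97915646]
```

View pics/w1.png

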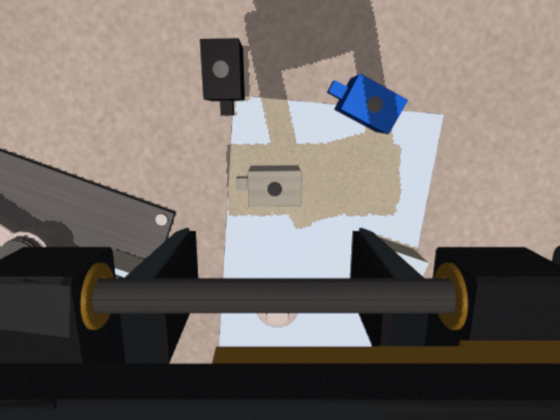

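The wrist view shows the bare tabbed block at (274,187), with its tab at (242,183) pointing left. It lines up with the jaws' closing line and has room for the fingers.

```bash
python3 - <<'E'
from h import *
c=json.load(open("pics/w1.json"))
for p in [(274.5,188),(248,166),(301,166),(302,206),(249,207)]: print(p,pix2w(c,*p,42).round(1))
print([w2pix(c,[439+x,208+y,z]).round() for x,y,z in((0,0,42),(0,0,0))])
E
python3 -m jog '{"jaw":[75,75,75,75,75,75],"slide":[[0,0,0.9],[0,0,0.9],[0,0,0.9],[0,0,0.9],[0,0,0.9],[0,0,0.6]],"spin":[0,0,0,0,0,0]}'
```

```text
(274.5, 188) [435.  209.2  42. ]
(248, 166) [418.3 181.9  42. ]
(301, 166) [411.  230.3  42. ]
(302, 206) [448.3 237.6  42. ]
(249, 207) [456.8 188.   42. ]
[array([273., 192.]), array([273., 184.])]
time_s: 2.65
ee_pos: [437.2, 209.8, 59.2]
ee_rot: [-180.0, -0.1, -171.3]
force: [-0.5, -0.0, 0.2]
gripper_width: 75.0
gripper_force: 0.0
```

```bash
python3 go.py 435.5 209 19.5 188.5
python3 -m jog '{"jaw":[75,75,75,75,75,75,75,75,75,75],"slide":[[0.06,0,0.45],[0,0,0.45],[0,0,0.42],[0,0,0],[0,0,0],[0,0,0],[0,0,0],[0,0,0],[0,0,0],[0,0,0]],"spin":[0,0,0,0,0,0,0,0,0,0]}'
```

```text
slide [ 0.057 -0.017  1.324] spin 0.026 at [437.2 209.8  59.2] [-1.7998e+02 -1.4000e-01 -1.7129e+02] t 2.65 F [-0.5 -0.   0.2]
time_s: 3.65
ee_pos: [437.1, 208.8, 21.5]
ee_rot: [180.0, 0.0, -171.4]
force: [0.1, -0.3, -0.9]
gripper_width: 75.0
gripper_force: 0.0
```

```bash
python3 go.py 435.5 209 19.5 188.5
python3 -m jog '{"jaw":[40,40,40,40,40,40,40,40,40,40],"slide":[[0,0,0],[0,0,0],[0,0,0],[0,0,0],[0,0,0],[0,0,0],[0,0,0],[0,0,0],[0,0,0],[0,0,0]],"spin":[0,0,0,0,0,0,0,0,0,0]}' 25
```

```text
slide [0.052 0.016 0.067] spin 0.012 at [437.1 208.8  21.5] [ 1.7999e+02  2.0000e-02 -1.7140e+02] t 3.65 F [ 0.1 -0.3 -0.9]
time_s: 4.65
ee_pos: [437.0, 208.7, 21.3]
ee_rot: [180.0, -0.0, -171.4]
force: [-0.2, 0.3, -0.4]
gripper_width: 49.9
gripper_force: 25.0
```

```bash
python3 -m jog '{"jaw":[40,40,40,40,40,40,40],"slide":[[0,0,-0.4],[0,0,-0.8],[0,0,-0.8],[0,0,-0.8],[0,0,-0.8],[0,0,-0.7],[0,0,0]],"spin":[0,0,0,0,0,0,0]}' 
python3 -m jog '{"jaw":[40,40,40,40,40,40,40,40,40,40],"slide":[[0,0,0],[0,0,0],[0,0,0],[0,0,0],[0,0,0],[0,0,0],[0,0,0],[0,0,0],[0,0,0],[0,0,0]],"spin":[0.9,0.9,0.9,0.9,0.9,0.9,0.9,0.9,0.9,0.9]}' | head -3
python3 -m jog '{"jaw":[40,40,40,40,40,40,40,40,40,40],"slide":[[0,0,0],[0,0,0],[0,0,0],[0,0,0],[0,0,0],[0,0,0],[0,0,0],[0,0,0],[0,0,0],[0,0,0]],"spin":[0.9,0.9,0.9,0.9,0.9,0.9,0.9,0.9,0.9,0.9]}' | head -3
python3 -m jog '{"jaw":[40,40,40,40,40,40,40,40,40,40],"slide":[[0,0,0],[0,0,0],[0,0,0],[0,0,0],[0,0,0],[0,0,0],[0,0,0],[0,0,0],[0,0,0],[0,0,0]],"spin":[0.9,0.9,0.9,0.9,0.9,0.9,0.9,0.7,0,0]}' 
python3 go.py 513 -138 149 -12
```

```text
time_s: 5.35
ee_pos: [438.5, 209.4, 152.6]
ee_rot: [179.9, 0.3, -171.4]
force: [0.4, 0.2, -1.3]
gripper_width: 50.1
gripper_force: 25.0
time_s: 6.35
ee_pos: [435.9, 208.3, 148.5]
ee_rot: [-179.8, -0.0, 116.3]
time_s: 7.35
ee_pos: [436.0, 208.3, 148.5]
ee_rot: [-179.9, 0.2, 44.3]
time_s: 8.35
ee_pos: [436.4, 208.5, 149.2]
ee_rot: [179.9, 0.1, -11.3]
force: [0.7, -0.1, -2.5]
gripper_width: 50.2
gripper_force: 25.0
slide [ 4.763 10.827  0.012] spin 0.091 at [436.4 208.5 149.2] [ 1.7994e+02  1.0000e-01 -1.1280e+01] t 8.35 F [ 0.7 -0.1 -2.5]
```

```bash
python3 -m jog '{"jaw":[40,40,40,40,40,40,40,40,40,40],"slide":[[0.39,0.9,0],[0.39,0.9,0],[0.39,0.9,0],[0.39,0.9,0],[0.39,0.9,0],[0.39,0.9,0],[0.39,0.9,0],[0.39,0.9,0],[0.39,0.9,0],[0.39,0.9,0]],"spin":[0,0,0,0,0,0,0,0,0,0.09]}' |head -3
python3 -m jog '{"jaw":[40,40,40,40,40],"slide":[[0.39,0.9,0],[0.39,0.9,0],[0,0,0],[0,0,0],[0,0,0]],"spin":[0,0,0,0,0]}' 
python3 go.py 573 -150.4 60 -12
python3 - <<'E'
from h import *
i,c=grab("wrist","w2"); print(w2pix(c,[573,-150.4,28]))
E
```

```text
time_s: 9.35
ee_pos: [498.2, -80.2, 149.8]
ee_rot: [-180.0, 0.0, -12.0]
time_s: 9.85
ee_pos: [509.4, -136.0, 149.9]
ee_rot: [-180.0, 0.1, -12.1]
force: [-0.5, 0.7, -1.8]
gripper_width: 49.9
gripper_force: 25.0
slide [2.177 0.028 2.994] spin -0.007 at [ 509.4 -136.   149.9] [-1.7997e+02  7.0000e-02 -1.2050e+01] t 9.85 F [-0.5  0.7 -1.8]
[275.07628661 120.45847279]
```

View pics/w2.png

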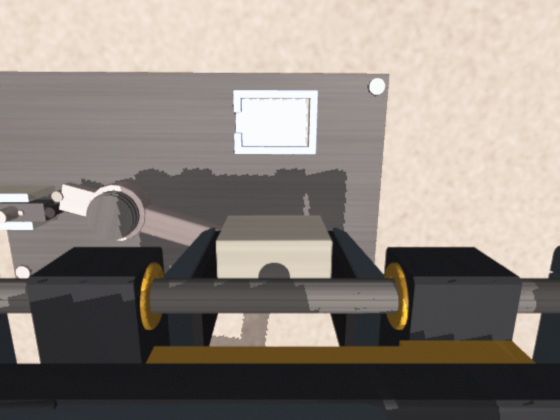

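The pocket is seen clearly: outer rim corners at (234,91), (317,91), (316,153) and (235,153), with the slot on the left at about (237,122). The held block's +x top edge runs along row 236 from (219) to (329), its lower edge along row 216, and its hole is at about (274,272).

```bash
python3 - <<'E'
from h import *
c=json.load(open("pics/w2.json"))
t=np.array([509.4,-136]); a=np.radians(-12.05); X=np.array([np.cos(a),np.sin(a)]); Y=np.array([np.sin(a),-np.cos(a)])
f=lambda u,v,z:(lambda w:(round(float((w-t)@X),1),round(float((w-t)@Y),1)))(pix2w(c,u,v,z)[:2])
print("pocket",[f(*p,28) for p in[(234,91),(317,91),(316,153),(235,153)]],"mean",np.mean([f(*p,28) for p in[(234,91),(317,91),(316,153),(235,153)]],0))
print("block top edge",f(219,236,170.6),f(329,236,170.6),"hole",f(274,272,170.6),"low edge",f(228,216,128.6),f(323,216,128.6))
E
```

```text
pocket [(86.7, -30.1), (86.8, 32.3), (40.5, 32.9), (40.4, -30.5)] mean [63.6   1.15]
block top edge (19.8, -23.4) (19.8, 23.3) hole (3.3, -0.1) low edge (17.0, -24.7) (17.1, 26.2)
```

```bash
python3 -m jog '{"jaw":[40,40,40,40,40,40,40,40,40,40],"slide":[[0.5,0.03,0],[0.8,0,0.5],[0.81,0,0.8],[0,0,0.8],[0,0,0.7],[0,0,0.3],[0,0,0],[0,0,0],[0,0,0],[0,0,0]],"spin":[0,0,0,0,0,0,0,0,0,0]}' 
python3 go.py 571.8 -150.3 55 -12.1
python3 - <<'E'
from h import *
i,c=grab("wrist","w3")
cv2.imwrite("pics/w3c.png",cv2.resize(i[130:300,170:380,::-1],None,fx=3.5,fy=3.5,interpolation=cv2.INTER_CUBIC))
E
```

```text
time_s: 10.9
ee_pos: [572.3, -151.0, 58.6]
ee_rot: [180.0, -0.1, -12.1]
force: [0.2, 1.2, -2.8]
gripper_width: 49.8
gripper_force: 25.0
slide [-0.023 -0.02   0.12 ] spin -0.001 at [ 572.3 -151.    58.6] [ 1.800e+02 -1.400e-01 -1.211e+01] t 10.9 F [ 0.2  1.2 -2.8]
```

View pics/w3c.png

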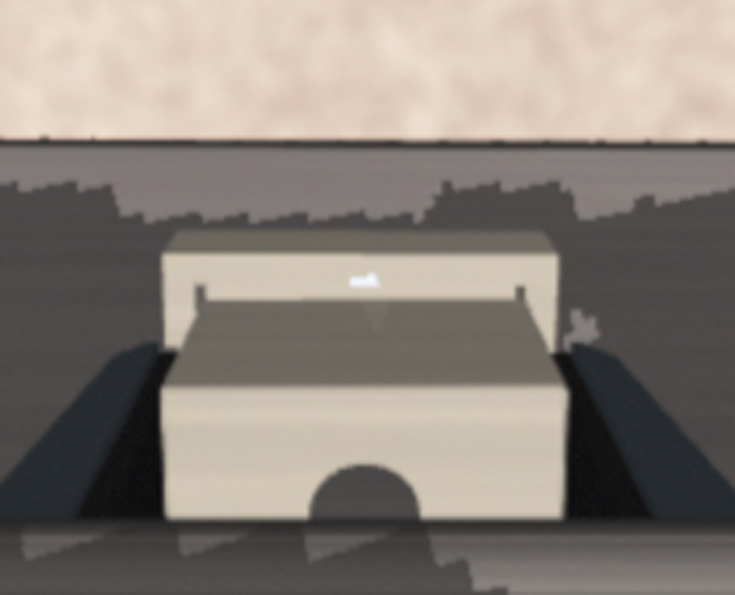

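The crop shows the held block over the pocket. The rim's outer +x edge is at row 254 (x 162–557), with inner corners at about (199,286) and (520,286). The block's lower +x edge is at row 300 (x 205–525) and its upper +x edge is at row 386 (x 162–568).

```bash
python3 - <<'E'
from h import *
c=json.load(open("pics/w3.json"))
t=np.array([572.3,-151.]); a=np.radians(-12.11); X=np.array([np.cos(a),np.sin(a)]); Y=np.array([np.sin(a),-np.cos(a)])
def f(x,y,z):
    w=pix2w(c,170+(x+.5)/3.5-.5,130+(y+.5)/3.5-.5,z)[:2]; return (round(float((w-t)@X),1),round(float((w-t)@Y),1))
for zt in (58.6,57):
  print("outer",f(162,254,28),f(557,254,28),"inner",f(199,286,28),f(520,286,28),"low",f(205,300,zt-21.3),f(525,300,zt-21.3),"top",f(162,386,zt+20.7),f(568,386,zt+20.7))
print("outer base z10",f(172,231,10),f(545,231,10),"plate edge",f(300,143,10))
E
```

```text
outer (22.5, -32.3) (22.6, 30.5) inner (17.3, -26.6) (17.3, 24.8) low (17.5, -24.5) (17.5, 24.5) top (18.0, -24.8) (18.0, 24.6)
outer (22.5, -32.3) (22.6, 30.5) inner (17.3, -26.6) (17.3, 24.8) low (17.0, -24.7) (17.1, 24.7) top (17.4, -25.1) (17.4, 24.9)
outer base z10 (22.4, -33.3) (22.5, 31.1) plate edge (37.7, -11.0)
```

```bash
python3 -m jog '{"jaw":[40,40,40,40,40,40,40,40],"slide":[[-0.04,-0.03,0],[0,0,0.1],[0,0,0.1],[0,0,0.1],[0,0,0.1],[0,0,0],[0,0,0],[0,0,0]],"spin":[0,0,0,0,0,0,0,0]}' 
python3 go.py 571 -150 35.3 -12.1
```

```text
time_s: 11.75
ee_pos: [570.8, -149.8, 45.4]
ee_rot: [-180.0, -0.0, -12.1]
force: [0.1, 0.7, -1.8]
gripper_width: 50.0
gripper_force: 25.0
slide [0.008 0.006 0.337] spin -0.001 at [ 570.8 -149.8   45.4] [-1.7999e+02 -2.0000e-02 -1.2110e+01] t 11.75 F [ 0.1  0.7 -1.8]
```

```bash
python3 -m jog '{"jaw":[40,40,40,40,40,40],"slide":[[0,0,0.1],[0,0,0.1],[0,0,0.1],[0,0,0.02],[0,0,0],[0,0,0]],"spin":[0,0,0,0,0,0]}'
```

```text
time_s: 12.35
ee_pos: [570.7, -149.8, 35.7]
ee_rot: [-180.0, -0.0, -12.1]
force: [0.1, 0.0, -2.3]
gripper_width: 49.7
gripper_force: 25.0
```

```bash
python3 -m jog '{"jaw":[40,40,40,62,62,62,62,62],"slide":[[0,0,0.02],[0,0,0.02],[0,0,0],[0,0,0],[0,0,0],[0,0,0],[0,0,0],[0,0,0]],"spin":[0,0,0,0,0,0,0,0]}'
python3 -m jog '{"jaw":[62,62,62,62,62,62,62,62],"slide":[[0,0,-0.4],[0,0,-0.7],[0,0,-0.8],[0,0,-0.8],[0,0,-0.6],[0,0,0],[0,0,0],[0,0,0]],"spin":[0,0,0,0,0,0,0,0]}'
python3 - <<'E'
from h import *
i,c=grab("wrist","w4")
s=env.state();print(s["ee_pos"],s["ee_rot"])
cv2.imwrite("pics/w4c.png",cv2.resize(i[80:300,130:420,::-1],None,fx=2.7,fy=2.7,interpolation=cv2.INTER_CUBIC))
E
```

```text
time_s: 13.15
ee_pos: [570.7, -149.8, 34.4]
ee_rot: [-180.0, 0.0, -12.1]
force: [-0.4, 0.6, 0.1]
gripper_width: 62.0
gripper_force: 0.0
time_s: 13.95
ee_pos: [569.8, -149.5, 132.5]
ee_rot: [-180.0, 0.1, -12.1]
force: [-0.4, -0.5, -1.1]
gripper_width: 62.3
gripper_force: 0.0
[ 569.81490131 -149.55082212  132.28713248] [-1.79984480e+02  1.44090149e-01 -1.21143197e+01]
```

View pics/w4c.png

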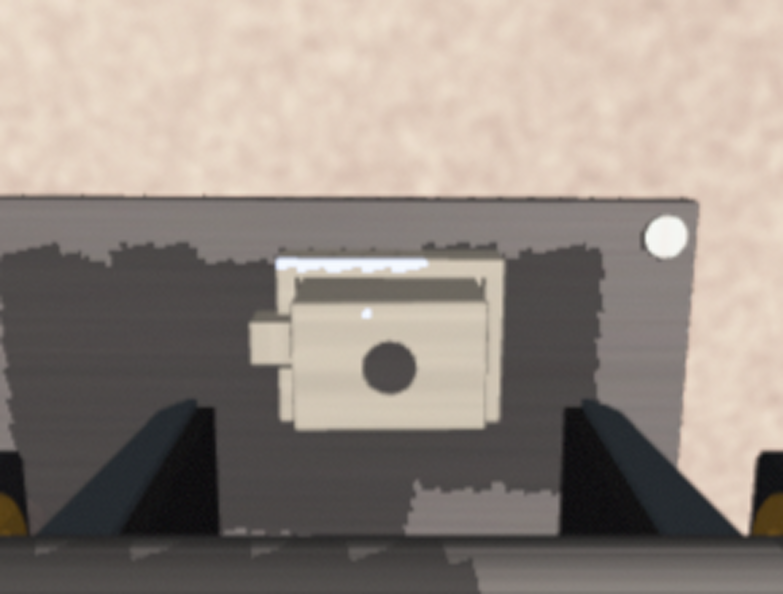

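The block is home: it sits square in the pocket with its hole at (389,367), and the tab at (270,340) comes out through the slot. Next is the roller.

```bash
python3 -m jog '{"jaw":[50,50,50,50,50,50,50,50,50,50],"slide":[[0,0,0],[0,0,0],[0,0,0],[0,0,0],[0,0,0],[0,0,0],[0,0,0],[0,0,0],[0,0,0],[0,0,0]],"spin":[-0.91,-0.91,-0.91,-0.91,-0.91,-0.91,-0.91,-0.91,-0.91,-0.91]}'|head -3
python3 go.py 439 -183.7 110 60.7
```

```text
time_s: 15.0
ee_pos: [570.1, -149.6, 132.3]
ee_rot: [-179.9, 0.0, 61.0]
slide [-3.112 -3.268  0.751] spin 0.036 at [ 570.1 -149.6  132.3] [-1.7987e+02  2.0000e-02  6.0990e+01] t 15.0 F [ 0.3 -1.3  0.3]
```

```bash
python3 -m jog '{"jaw":[50,50,50,50,50,50,50],"slide":[[-0.62,-0.65,0.15],[-0.62,-0.65,0.15],[-0.62,-0.65,0.15],[-0.62,-0.65,0.15],[-0.62,-0.65,0.15],[0,0,0],[0,0,0]],"spin":[0,0,0,0,0,0,0]}'
python3 go.py 439 -183.7 56 60.7
python3 - <<'E'
from h import *
i,c=grab("wrist","w5");print([w2pix(c,[439,-183.7,z]).round() for z in (48,84)])
E
```

```text
time_s: 15.7
ee_pos: [439.9, -183.2, 110.6]
ee_rot: [-180.0, -0.0, 60.6]
force: [0.1, -0.2, 0.7]
gripper_width: 49.7
gripper_force: 0.0
slide [-0.03  -0.016  1.819] spin -0.008 at [ 439.9 -183.2  110.6] [-1.7997e+02 -1.0000e-02  6.0640e+01] t 15.7 F [ 0.1 -0.2  0.7]
[array([273., 226.]), array([273., 245.])]
```

View pics/w5.png

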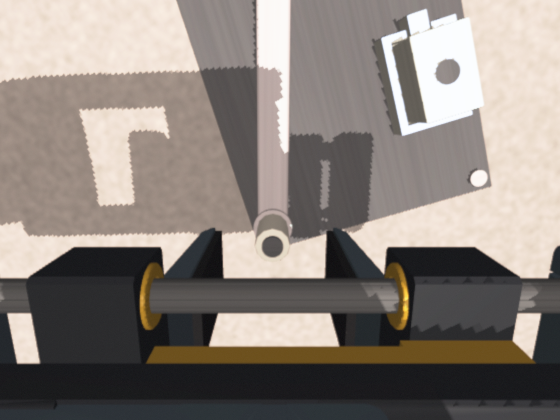

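The roller top is at (273,244), centred between the fingers and in line with the arm. I'll descend and grip it.

```bash
python3 -m jog '{"jaw":[50,50,50,50,50,50],"slide":[[0,0,0.45],[0,0,0.45],[0,0,0.45],[0,0,0.4],[0,0,0],[0,0,0]],"spin":[0,0,0,0,0,0]}'
python3 -m jog '{"jaw":[10,10,10,10,10,10,10,10],"slide":[[0,0,0],[0,0,0],[0,0,0],[0,0,0],[0,0,0],[0,0,0],[0,0,0],[0,0,0]],"spin":[0,0,0,0,0,0,0,0]}' 25
python3 - <<'E'
from h import *
s=env.state();p=s["ee_pos"];print(p,s["ee_rot"])
# rotate about hinge by da per row: chord in tool frame with spin following
for n in (8,12): 
  da=0.48/n; L=190/30
  print(n,"slide y",L*np.sin(da),"x",-L*(1-np.cos(da)),"spin",-np.degrees(da)/8)
E
```

```text
time_s: 16.35
ee_pos: [441.0, -183.1, 58.5]
ee_rot: [180.0, -0.0, 60.7]
force: [0.8, 0.6, -0.2]
gripper_width: 50.0
gripper_force: 0.0
time_s: 17.15
ee_pos: [439.8, -183.0, 58.7]
ee_rot: [-180.0, -0.0, 60.7]
force: [-3.5, 0.7, 6.0]
gripper_width: 19.4
gripper_force: 25.0
[ 439.7679664  -182.97911715   58.72161086] [-1.79966768e+02 -1.70389488e-03  6.06925613e+01]
8 slide y 0.37977204103648243 x -0.011396580410373464 spin -0.4297183463481174
12 slide y 0.2532657831820163 x -0.005065991147139866 spin -0.2864788975654116
```

```bash
python3 -m jog '{"jaw":[10,10,10,10,10,10,10,10,10,10],"slide":[[0.002,0.152,0],[0.002,0.152,0],[0.002,0.152,0],[0.002,0.152,0],[0.002,0.152,0],[0.002,0.152,0],[0.002,0.152,0],[0.002,0.152,0],[0.002,0.152,0],[0.002,0.152,0]],"spin":[-0.172,-0.172,-0.172,-0.172,-0.172,-0.172,-0.172,-0.172,-0.172,-0.172]}'
cat > ang.py <<'E'
from h import *
s=env.state();d=s["ee_pos"][:2]-np.array([531.9,-18.6]);print("r",np.hypot(*d),"a",np.arctan2(d[1],d[0])+np.pi/2+0.3+np.radians(12.1),s["ee_rot"],s["force"],s["gripper_width"])
E
python3 ang.py
```

```text
time_s: 18.15
ee_pos: [480.6, -200.0, 58.6]
ee_rot: [-179.8, -0.0, 74.5]
force: [-6.1, 1.4, 8.3]
gripper_width: 19.5
gripper_force: 25.0
r 188.52295234565034 a 0.2356686900618081 [-1.79790103e+02 -1.28143491e-02  7.45000423e+01] [-6.14876839  1.39760201  8.26859364] 19.524155470960824
```

```bash
python3 -m jog '{"jaw":[10,10,10,10,10,10,10,10,10,10],"slide":[[0.002,0.152,0],[0.002,0.152,0],[0.002,0.152,0],[0.002,0.152,0],[0.002,0.152,0],[0.002,0.152,0],[0.002,0.152,0],[0.002,0.152,0],[0.002,0.152,0],[0.002,0.152,0]],"spin":[-0.172,-0.172,-0.172,-0.172,-0.172,-0.172,-0.172,-0.172,-0.172,-0.172]}'
python3 -m jog '{"jaw":[10,10,10,10,10,10],"slide":[[0,0,0],[0,0,0],[0,0,0],[0,0,0],[0,0,0],[0,0,0]],"spin":[0,0,0,0,0,0]}'
python3 ang.py; python3 - <<'E'
from h import *
i,c=grab("top","top1")
cv2.imwrite("pics/top1c.png",cv2.convertScaleAbs(cv2.resize(i[150:280,210:380,::-1],None,fx=4.5,fy=4.5,interpolation=cv2.INTER_CUBIC),alpha=1.7))
E
```

```text
time_s: 19.15
ee_pos: [525.8, -207.0, 58.7]
ee_rot: [-179.8, -0.0, 88.3]
force: [-5.8, 1.3, 6.2]
gripper_width: 19.4
gripper_force: 25.0
time_s: 19.75
ee_pos: [525.7, -207.0, 58.7]
ee_rot: [-179.8, -0.0, 88.2]
force: [-5.9, 1.8, 7.2]
gripper_width: 19.6
gripper_force: 25.0
r 188.51796925240808 a 0.47804243084451303 [-1.79826566e+02 -3.77939425e-02  8.82082488e+01] [-5.9464618   1.82849052  7.15809311] 19.568426544086684
```

View pics/top1c.png

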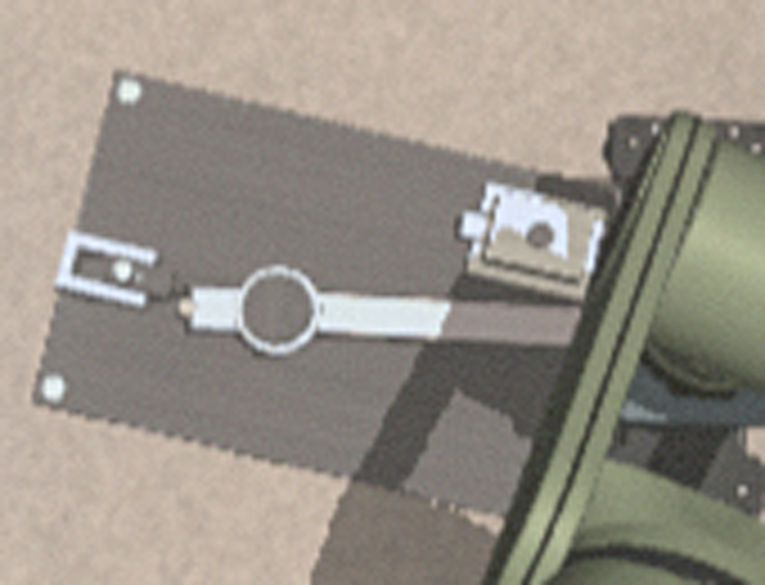

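The arm is swung back to about 0.48 rad and held, with its bar running from (320,315) to (580,325). The block is still home, with its tab in the slot at (470,225). Handing in.

```bash
python3 -c "
from workcell import env
print(env.job_done())"
```

```text
the job is handed in; nothing more can be done
None
```

I handed the job in with the tabbed block home in the pocket and let go, its tab in the slot, and the gripper still holding the tensioner arm at about 0.48 rad, past the click; no pass/fail verdict came back.

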